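# Show the centre punch's point to the inspection camera

## Task

Draw the centre punch out of the drilled block and show its point to the inspection camera: hold it in the air, in line with the lens, with the point aimed straight into the lens and its tip 70 mm in front of the front glass. Leave the two dowel pins in the block and do not touch the camera. Finish while still holding the punch there, motionless.

Things in the scene. Friction and masses are not known exactly. Their poses are not given: they have to be found in the camera images.
- centre_punch: Centre punch: round steel bar 11 mm thick, 113 mm long, 60 g, pointed at its lower end. Stands upright, point down, in one of the block's three holes, 73 mm out of it, far taller than the dowel pins. Its y axis runs along the bar from point to blunt top end. Origin half-way along, at the side of the bar; the bar's centre line lies 5.5 mm from it along its z axis.
- punch_tip (a point): The tip of the point, on the centre line of the punch; same axes as the punch (y runs from the tip towards the top end).
- punch_tail (a point): Centre of the blunt top end of the punch, 113 mm from the tip; same axes as the punch.
- tool_block: Drilled steel block, fixed to the table, 44 (x) x 140 (y) x 50 (z) mm; origin at the centre of its underside, z up. Three upright blind holes 13 mm wide and 40 mm deep, in a row along its y axis at y = -45, 0 and +45 mm. One holds the punch, the others a dowel pin each.
- dowel_a: A plain steel dowel pin 9 mm thick and 50 mm long, standing in the drilled block, 10 mm of it showing; stays there. Its y axis runs along the pin; origin half-way up, at the side of the pin.
- dowel_b: The other dowel pin, the same as dowel_a, standing in another hole of the block; stays there.
- camera_stand: Inspection camera's foot, fixed to the table: dark steel plate 90 x 80 x 12 mm with two upright cheeks to 88 mm. Origin on the table under the pivot, z up. The camera head sits between the cheeks, pivot 75 mm up, stiff, and looks up and towards the stand's -x side, 20 to 34 degrees from vertical. Not to be touched.
- lens (a point): Centre of the camera's round front glass (30 mm wide in a black barrel 40 mm wide), 53 mm from the pivot; its z axis is the line of sight, pointing out of the lens (up and away from the stand).
- focus (a point): The point in the air on the line of sight, 70 mm in front of the front glass, where the tip of the punch belongs; its z axis is the line of sight, pointing away from the lens. It stands roughly 0.18 m above the table.
Mind the look-alikes: they are no part of the job. Of the things shaped like the centre_punch, the steel one is meant.

How it is judged:
By the outcome, as a careful person would: the job done as asked, in the order asked, and still so for the second after the job is handed in, while the arm keeps its last pose, push and grip.
It also fails if it takes over 35 s, if anything falls off the work surface, if the arm or the gripper's body presses on something with over 40 N, if the wrist force passes 120 N, or if a joint passes its speed limit or range.

## Robot

A 7-joint arm with a two-finger parallel gripper is mounted at the origin on a cart in front of the work surface, level with it; the furniture and walls round the work are solid. World frame = base frame: x ahead of the robot, y to its left, z up, the work surface at z = 0. Lengths are in mm, angles in rad, forces in N, time in s.
With the tool pointing down it reaches from about 350 to 775 mm from the base axis. Payload 3.1 kg.
Tool frame: the origin (TCP) lies on the centre line of the jaws, within the pads' length; the fingertips stand r.nose_length ahead of it and the grasp point (between the pads) lies 5 mm behind it (r.nose_length is the distance from the TCP to the fingertips, in mm); z points along the fingers, y is the line along which they close (so a half turn about z gives the same grasp; the last joint's range is limited). The gripper opens to 85 mm and grips with 20 to 120 N. Pads are 22 mm wide; open, the fingers measure 114 mm over their backs; the gripper's body (76 mm by 85 mm) begins 54 mm behind the grasp point. The pads swing forward as they close: fully open they stand 13 mm farther back than shut.
Start: joints at [1.215, 0.311, 0.014, 1.512, -0.004, 1.319, -0.027], TCP at [169.805, -523.148, 245.304] pointing down, gripper open.
Joint ranges: [-2.7, 2.7], [-0.3, 1.91], [-1.27, 1.3], [0.12, 2.57], [-1.44, 4.58], [0.2, 2.03], [-3.05, 3.05]. Speed limits (rad/s): [2.79, 2.79, 3.14, 3.14, 3.14, 3.14, 3.14].

## Interface

Orientations are given as a unit quaternion [x, y, z, w].
In Python, from plant import r gives the robot as it stands. The module is installed in compiled form; this text tells all that it offers.
- The arm moves only by the shell command python3 -m pendant 'ROWS' [FORCE]. ROWS is JSON, a list of rows, each an object with "grip": the opening, from -1 (shut) to 1 (fully open); "translation": the shift along the tool's x, y, z each as a share of 40 cm, from -1 to 1, a list of three; "turn": the turn about the tool's z as a share of 45 degrees, from -1 to 1. A call has exactly 8 rows; each row is the pose to reach, as a shift and turn from the pose commanded when the call began, along the tool's axes at that moment; what a row does not reach only later rows make up. A row lasts 1/8 s, in which the tool goes at most 62.5 mm and 10.7 degrees, less where a joint would pass 70% of its speed; a pose out of reach is approached as far as the arm can. A call with a number of a shift or a turn outside -1 to 1 is refused whole. A call with a gripper value outside its range is refused whole. The fingers move at their own pace and stop on an object; FORCE is the grip in N (left out, the last holds). Time passes only in rows, so rows that repeat a pose let the fingers close, or fill a call up. It gives the time, the measured TCP pose, the force, the opening and the grip force at its end, in the units of the state.
- r.sense(): the state, without advancing time (a new reading comes with each control period).
- r.capture(name): name is "scene" or "side" or "wrist"; returns (picture, depth): 480x640x3 uint8, red, green, blue; 480x640 float32, mm along the optical axis (not along the pixel's ray), 0 where there is no reading.
- r.camera_info(name): a dict with "mtx" (3x3 intrinsics, pixels), "cam_to_world" (4x4, takes a point from camera to world coordinates). Camera axes: x right, y down, z forward; pixel columns grow to the right and rows downward; lengths in mm; the calibration is good to about 2 mm. A picture is of the moment at which its call begins: read the wrist's pose just before it. camera_info takes no time and is no camera call; for the wrist camera it gives the pose at the moment of the call.
- r.sign_off(): hands the job in; it is judged then, once.
The state is a dict: "time_s": time; "joints": joint angles; "joint_velocities": joint speeds; "effort": joint torques, N m; "tool_pos": TCP position; "eef_rot": TCP orientation; "wrist_force": force on the tool from outside, world axes, zero at the start; "torque": the same for the moment, N m; "opening": opening from 0.0 (shut) to 1.0 (fully open); "grasp_force": force on a finger pad.
Only numpy, scipy, OpenCV 4.12 (cv2) and the standard library are available. Lean on these libraries where they do the work, as an engineer would, in place of code of your own. Each camera call takes 0.05 s, during which the arm holds its last target. There are 200 camera calls.

## Working session

There is one attempt and no reset: what is moved stays moved. The work goes in short steps, Python scripts to look and compute and a shell command to move; the robot and the scene stay as the last step left them, time stands still between calls to the robot, and variables do not carry over. Pictures are saved under pics/ and viewed, at most 10 in all, crops included, and the job is handed in when it is done.

```bash
mkdir -p pics
cat > h.py <<'E'
from plant import r
import numpy as np, cv2
def cap(n,save=None):
    ci=r.camera_info(n); p,d=r.capture(n)
    if save: cv2.imwrite('pics/'+save,p[:,:,::-1])
    np.savez(f'{n}.npz',p=p,d=d,K=ci['mtx'],T=ci['cam_to_world']); return p,d,np.array(ci['mtx']),np.array(ci['cam_to_world'])
def ray(K,T,u,v):
    d=T[:3,:3]@np.linalg.inv(K)@np.array([u,v,1.]); return T[:3,3],d/np.linalg.norm(d)
def cloud(d,K,T):
    v,u=np.mgrid[:d.shape[0],:d.shape[1]]
    P=np.stack([(u-K[0,2])/K[0,0]*d,(v-K[1,2])/K[1,1]*d,d],-1)
    return P@T[:3,:3].T+T[:3,3]
def tri(rays):
    A=0;b=0
    for o,d in rays:
        M=np.eye(3)-np.outer(d,d);A=A+M;b=b+M@o
    x=np.linalg.solve(A,b); return x,[np.linalg.norm((np.eye(3)-np.outer(d,d))@(x-o)) for o,d in rays]
E
python3 - <<'E'
from h import *
np.set_printoptions(precision=3,suppress=True)
print(r.sense(), r.nose_length)
for n in('scene','side','wrist'):
    p,d,K,T=cap(n,n+'0.png');print(n,K[0,0],T)
E
```

```text
{'time_s': 0.0, 'joints': array([ 1.215,  0.312,  0.014,  1.513, -0.004,  1.319, -0.027]), 'joint_velocities': array([ 0.   , -0.001,  0.001, -0.   , -0.   , -0.   ,  0.001]), 'effort': array([ -0.   , -37.991,   0.146, -23.059,   0.012,   0.014,   0.   ]), 'tool_pos': array([ 169.561, -522.482,  244.211]), 'eef_rot': array([ 0.988,  0.156, -0.   , -0.001]), 'wrist_force': array([ 0.002, -0.073,  0.602]), 'torque': array([-0.009, -0.022,  0.002]), 'grasp_force': 0.0, 'opening': 1.0024917464066598} 14.0
scene 569.1875023428181 [[   0.76    -0.306    0.574  -10.141]
 [  -0.65    -0.366    0.666 -499.019]
 [   0.006   -0.879   -0.477  562.288]
 [   0.       0.       0.       1.   ]]
side 510.4115269295242 [[ -0.989  -0.081   0.122 407.664]
 [ -0.145   0.648  -0.747 754.571]
 [ -0.019  -0.757  -0.653 710.873]
 [  0.      0.      0.      1.   ]]
wrist 338.30271576282433 [[   0.309   -0.906   -0.29   243.824]
 [  -0.951   -0.295   -0.092 -499.366]
 [  -0.002    0.305   -0.952  373.946]
 [   0.       0.       0.       1.   ]]
```

View pics/scene0.png

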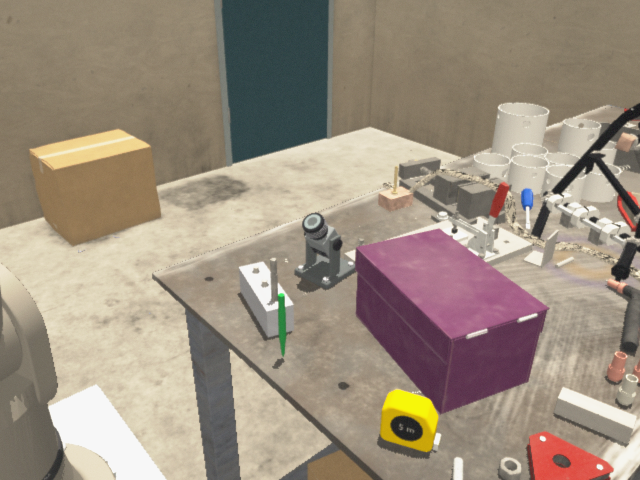

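View pics/side0.png

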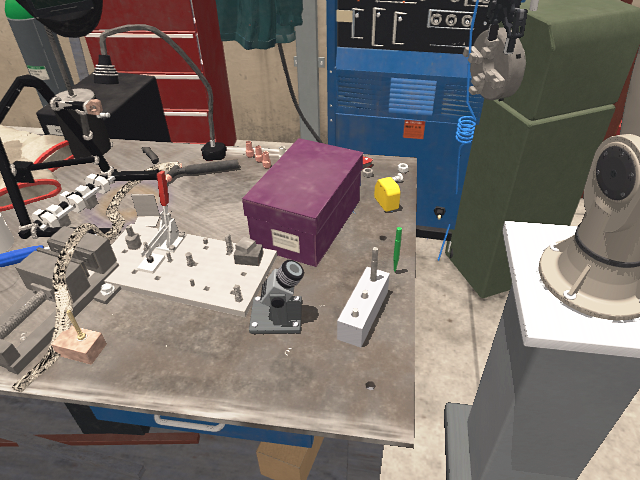

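Run:
```python
from h import *
a=np.load('scene.npz');b=np.load('side.npz')
x=cv2.resize(a['p'][200:370,225:365],None,fx=3.4,fy=3.4,interpolation=cv2.INTER_CUBIC)
y=cv2.resize(b['p'][220:350,240:420],None,fx=2.2,fy=2.2,interpolation=cv2.INTER_CUBIC)
y=cv2.resize(b['p'][220:350,240:420],(int(180*1.75),int(130*1.75)),interpolation=cv2.INTER_CUBIC)
w=np.zeros((578,800,3),np.uint8);w[:x.shape[0],:x.shape[1]]=x;w[:y.shape[0],480:480+y.shape[1]]=y
cv2.imwrite('pics/crop.png',w[:,:,::-1])
```

```text
(no output)
```

View pics/crop.png

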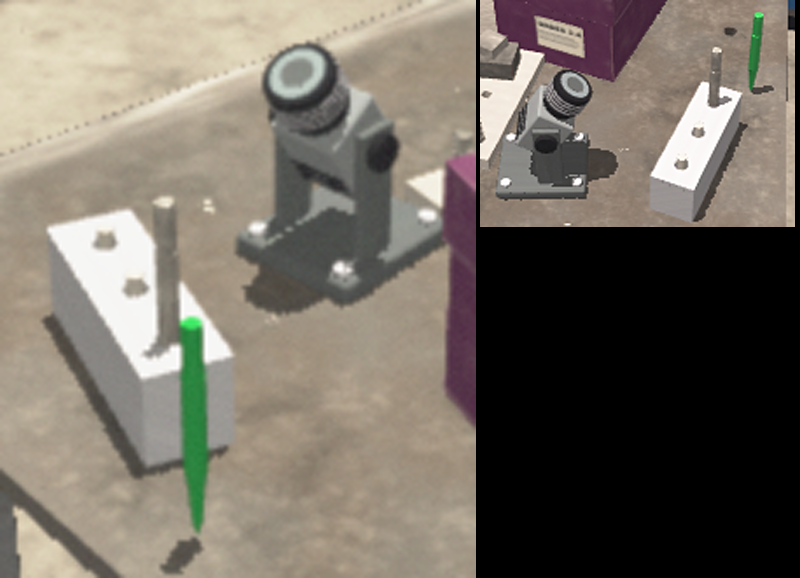

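Run:
```python
from h import *
np.set_printoptions(precision=1,suppress=True)
a={n:dict(np.load(n+'.npz')) for n in('scene','side')}
R=lambda n,u,v: ray(a[n]['K'],a[n]['T'],u,v)
print('punch top',tri([R('scene',273.2,259.7),R('side',374.9,248.6)]))
print('punch base',tri([R('scene',225+166/3.4,200+343/3.4),R('side',240+235/1.75,220+103/1.75)]))
print('glass',tri([R('scene',312.9,221.5),R('side',293,267.5)]))
print('green top',tri([R('scene',225+191/3.4,200+325/3.4),R('side',240+279/1.75,220+15/1.75)]))
print('green tip',tri([R('scene',225+198/3.4,200+530/3.4),R('side',240+273/1.75,220+89/1.75)]))
print('dowelmid',tri([R('scene',225+136/3.4,200+280/3.4),R('side',240+218/1.75,220+128/1.75)]))
print('dowelfar',tri([R('scene',225+106/3.4,200+231/3.4),R('side',240+202/1.75,220+159/1.75)]))
for n,(u,v) in dict(scene=(313,221),side=(293,267)).items():
    C=cloud(a[n]['d'],a[n]['K'],a[n]['T']); print(n,'glass c',C[v,u])
    P=C[v-3:v+4,u-3:u+4].reshape(-1,3); c=P.mean(0); print('normal',np.linalg.svd(P-c)[2][2],c)
    for (uu,vv) in dict(scene=[(273,265),(273,280)],side=[(375,253),(374,262)])[n]: print(C[vv,uu])
C=cloud(a['scene']['d'],a['scene']['K'],a['scene']['T'])
m=(abs(C[...,2]-50)<4)&(np.hypot(C[...,0]-200,C[...,1]+200)<600)
v,u=np.nonzero(m);k=(u>230)&(u<300)&(v>240)&(v<330); print('blocktop',cv2.minAreaRect(C[m][k][:,:2].astype(np.float32)),np.median(C[m][k],0))
n=a['side'];C=cloud(n['d'],n['K'],n['T']);m=(abs(C[...,2]-50)<4);v,u=np.nonzero(m);k=(u>330)&(u<400)&(v>260)&(v<350);print('side',cv2.minAreaRect(C[m][k][:,:2].astype(np.float32)))
```

```text
punch top (array([420.4, 102.9, 121.9]), [np.float64(0.13065884127936434), np.float64(0.13065884127923513)])
punch base (array([418. , 102.3,  48. ]), [np.float64(0.3619964289509347), np.float64(0.36199642895085626)])
glass (array([551.1, 164.5, 120. ]), [np.float64(0.32248056205364306), np.float64(0.3224805620537038)])
green top (array([380.3,  31.6, 111.6]), [np.float64(0.49193851632682484), np.float64(0.49193851632657865)])
green tip (array([379.2,  31.1,   4.1]), [np.float64(1.6223990617661121), np.float64(1.6223990617661976)])
dowelmid (array([432.4, 145.5,  54.8]), [np.float64(0.5363934590977745), np.float64(0.5363934590977572)])
dowelfar (array([444.9, 188.8,  56.6]), [np.float64(1.1632293640581484), np.float64(1.1632293640581306)])
scene glass c [552.2 165.9 119.9]
normal [ 0.3 -0.7 -0.6] [538.9 150.1 130.3]
[417.2  99.2 115.7]
[416.   99.   89.4]
side glass c [550.9 166.  123. ]
normal [ 0.5  0.1 -0.8] [551.  165.6 122.6]
[419.5 108.  116.3]
[420.1 108.4  95.3]
blocktop ((432.2154541015625, 146.77529907226562), (145.21775817871094, 45.32093048095703), 73.86983489990234) [427.4 145.4  50. ]
side ((432.3372802734375, 148.1692657470703), (141.3004913330078, 44.96620559692383), 73.77061462402344)
```

View pics/wrist0.png

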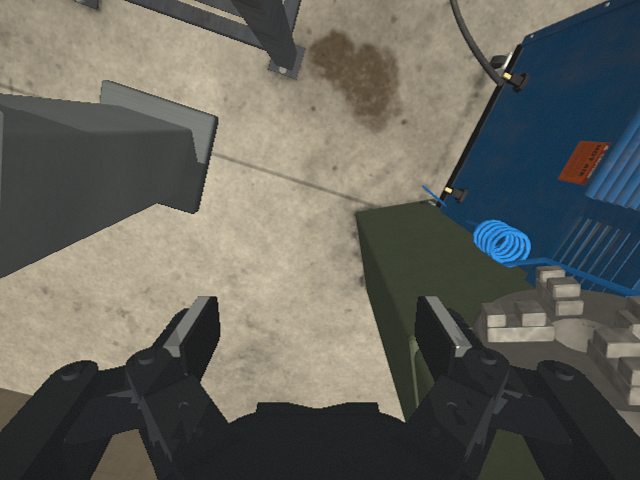

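Run:
```python
from h import *
np.set_printoptions(precision=0,suppress=True,linewidth=160)
Ps=[]
for n in('scene','side','wrist'):
    a=np.load(n+'.npz');C=cloud(a['d'],a['K'],a['T'])[a['d']>0].reshape(-1,3)
    if n=='wrist': C=C[np.hypot(C[:,0]-170,C[:,1]+523)>130]
    Ps.append(C)
P=np.vstack(Ps)
xs=np.arange(0,801,80);ys=np.arange(-700,301,80)
print('x:',xs)
for y in ys:
    print(y,[int(P[k][:,2].max()) if (k:=(abs(P[:,0]-x)<40)&(abs(P[:,1]-y)<40)).sum()>3 else None for x in xs])
```

```text
x: [  0  80 160 240 320 400 480 560 640 720 800]
-700 [188, 130, 75, -846, -852, -850, -852, -852, -850, -852, None]
-620 [-847, -846, 332, 332, -852, -850, -851, -852, -851, -856, None]
-540 [-847, -849, 355, 326, -852, -851, -852, -853, -852, None, None]
-460 [-847, -845, 361, -848, -853, -852, -853, -852, -853, None, None]
-380 [-847, -847, -849, -844, 3, 14, 20, 28, 43, 42, 45]
-300 [-852, -845, -843, -847, 3, 22, 21, 30, 44, 46, 31]
-220 [-759, -757, -761, -847, 3, 64, 133, 134, 133, 5, 5]
-140 [4, 5, 4, -848, 3, 64, 134, 134, 132, 4, 5]
-60 [331, 415, 4, -848, 4, 4, 133, 133, 133, 4, 170]
20 [340, 350, 4, -845, 4, 115, 131, 133, 134, 130, 172]
100 [273, 274, 3, -852, 4, 125, 53, 89, 58, 44, 49]
180 [4, 4, 4, -852, 4, 62, 62, 132, 82, 19, 19]
260 [None, -852, -852, -849, 4, 49, 4, 10, 4, 4, 4]
```

```bash
python3 -m pendant '[{"grip":1,"translation":[0.805,-0.455,-0.14],"turn":0},{"grip":1,"translation":[0.805,-0.455,-0.14],"turn":0},{"grip":1,"translation":[0.805,-0.455,-0.14],"turn":0},{"grip":1,"translation":[0.805,-0.455,-0.14],"turn":0},{"grip":1,"translation":[0.805,-0.455,-0.14],"turn":0},{"grip":1,"translation":[0.805,-0.455,-0.14],"turn":0},{"grip":1,"translation":[0.805,-0.455,-0.14],"turn":0},{"grip":1,"translation":[0.805,-0.455,-0.14],"turn":0}]'
python3 -m pendant '[{"grip":1,"translation":[0.34,-0.89,0],"turn":0},{"grip":1,"translation":[0.34,-0.89,0],"turn":0},{"grip":1,"translation":[0.34,-0.89,0],"turn":0},{"grip":1,"translation":[0.34,-0.89,0],"turn":0},{"grip":1,"translation":[0.34,-0.89,0],"turn":0},{"grip":1,"translation":[0.34,-0.89,0],"turn":0},{"grip":1,"translation":[0.34,-0.89,0],"turn":0},{"grip":1,"translation":[0.34,-0.89,0],"turn":0}]'
python3 - <<'E'
from h import *
np.set_printoptions(precision=3,suppress=True)
p,d,K,T=cap('wrist','w1.png');print(T,K);print(r.sense())
E
```

```text
time_s: 1.15
tool_pos: [419.4, -250.9, 300.9]
eef_rot: [0.988, 0.156, -0.001, 0.0]
wrist_force: [0.6, -0.7, -0.4]
opening: 1.0
grasp_force: 0.0
time_s: 2.15
tool_pos: [439.5, 128.1, 300.8]
eef_rot: [0.988, 0.155, -0.001, 0.001]
wrist_force: [-0.4, -0.2, -0.2]
opening: 1.0
grasp_force: 0.0
[[  0.307  -0.906  -0.291 513.843]
 [ -0.952  -0.292  -0.095 151.613]
 [  0.001   0.306  -0.952 430.315]
 [  0.      0.      0.      1.   ]] [[338.303   0.    317.103]
 [  0.    338.303 233.674]
 [  0.      0.      1.   ]]
{'time_s': 2.2, 'joints': array([ 0.22 ,  0.134, -0.605,  1.622,  0.078,  1.412, -1.655]), 'joint_velocities': array([ 0.014, -0.005,  0.015,  0.   , -0.003, -0.002, -0.002]), 'effort': array([ -0.946, -26.009,  -2.558, -23.537,  -0.127,  -0.019,  -0.004]), 'tool_pos': array([439.736, 127.177, 300.789]), 'eef_rot': array([ 0.988,  0.154, -0.001,  0.001]), 'wrist_force': array([-0.709,  0.079, -0.729]), 'torque': array([ 0.027, -0.019,  0.01 ]), 'grasp_force': 0.0, 'opening': 0.9992272193504166}
```

View pics/w1.png

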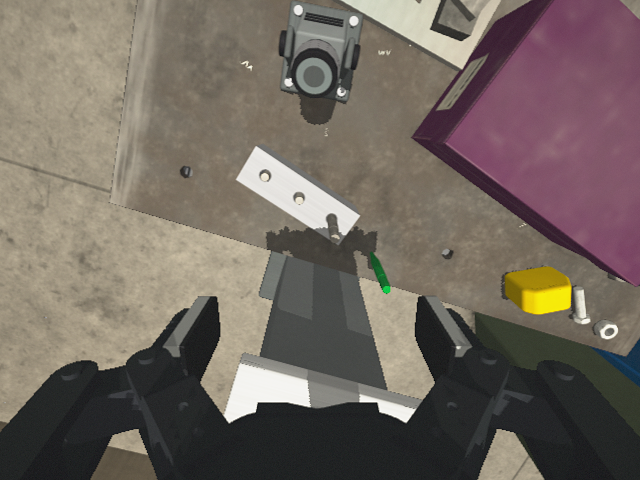

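```bash
cat > lens.py <<'E'
from h import *
np.set_printoptions(precision=3,suppress=True)
n0=np.array([-.53,-.09,.845])
def plane(name,u,v,c0,lo=0,hi=19.):
    a=np.load(name+'.npz');C=cloud(a['d'],a['K'],a['T'])
    D=C-c0; n=n0/np.linalg.norm(n0)
    for i in range(6):
        h=D@n; rad=np.linalg.norm(D-h[...,None]*n,axis=-1)
        k=(abs(h)<4)&(rad<hi)&(rad>=lo)&(a['d']>0)
        Q=D[k]; q=Q.mean(0); n=np.linalg.svd(Q-q)[2][2]; n*=np.sign(n[2])
    return n,q+c0,k.sum(),np.std((Q-q)@n)
def glass(name,u,v,w=20):
    a=np.load(name+'.npz');p=a['p'][v-w:v+w,u-w:u+w]
    g=cv2.resize(p,None,fx=6,fy=6,interpolation=cv2.INTER_CUBIC); g=cv2.cvtColor(g,cv2.COLOR_RGB2GRAY)
    _,b=cv2.threshold(g,0,255,cv2.THRESH_OTSU)
    ctr=(w*6,w*6); cs,_=cv2.findContours(b,cv2.RETR_LIST,cv2.CHAIN_APPROX_NONE)
    cs=[c for c in cs if cv2.pointPolygonTest(cv2.convexHull(c),ctr,False)>0 and len(c)>40]
    e=[cv2.fitEllipse(cv2.convexHull(c)) for c in cs]; e=min(e,key=lambda e:e[1][0]*e[1][1])
    return (e[0][0]+.5)/6-.5+u-w,(e[0][1]+.5)/6-.5+v-w,e[1][0]/6,e[1][1]/6,e[2]
E
python3 - <<'E'
from lens import *
rays=[]
for n,u,v,w in(('scene',313,221,14),('side',293,267,12),('wrist',314,76,20)):
    g=glass(n,u,v,w);print(n,np.array(g),'acos ratio',np.degrees(np.arccos(g[2]/g[3])))
    a=np.load(n+'.npz');rays.append(ray(a['K'],a['T'],g[0],g[1]))
    
c,e=tri(rays);print('glass',c,e)
print('wrist+side',tri(rays[1:])[0],'scene+side',tri(rays[:2])[0],'scene+wrist',tri([rays[0],rays[2]])[0])
for n in('scene','side','wrist'):
    for hi in (13,19): print(n,hi,plane(n,0,0,c,0,hi))
a=np.load('wrist.npz')
def on(u,v,z):
    o,d=ray(a['K'],a['T'],u,v);return o+d*(z-o[2])/d[2]
B=[on(298,10,14),on(354,20,14),on(342,92,14),on(289,82,14)];print('bolts',np.array(B))
x=(B[0]+B[1]-B[2]-B[3]);print('stand x az',np.degrees(np.arctan2(x[1],x[0])),np.mean(B,0))
print('block c,punch top,dowels',on(265,175,60),on(298.5,198,60))
C=cloud(a['d'],a['K'],a['T']);m=(abs(C[...,2]-50)<4);v,u=np.nonzero(m);k=(u>230)&(u<365)&(v>140)&(v<250);print(cv2.minAreaRect(C[m][k][:,:2].astype(np.float32)))
E
```

```text
scene [311.907 221.053  13.185  17.612  57.52 ] acos ratio 41.52635220065263
side [293.69  268.101  11.979  18.397 128.166] acos ratio 49.374018927983755
wrist [313.566  75.409  35.676  37.324 140.486] acos ratio 17.09082038631073
glass [550.154 166.156 120.517] [np.float64(0.2126453912041303), np.float64(0.3206761830022023), np.float64(0.4495259740816303)]
wrist+side [550.2   166.201 120.786] scene+side [549.856 165.988 120.537] scene+wrist [550.461 166.411 120.167]
scene 13 (array([-0.523, -0.068,  0.849]), array([549.694, 165.911, 120.929]), np.int64(135), np.float64(1.2491596722110705))
scene 19 (array([-0.519, -0.072,  0.852]), array([549.696, 165.424, 120.371]), np.int64(277), np.float64(1.3304821623209049))
side 13 (array([-0.525, -0.051,  0.85 ]), array([549.607, 166.292, 121.477]), np.int64(124), np.float64(0.873375670675645))
side 19 (array([-0.522, -0.057,  0.851]), array([550.193, 167.737, 121.617]), np.int64(263), np.float64(1.1116562162143502))
wrist 13 (array([-0.529, -0.069,  0.846]), array([549.979, 166.221, 121.561]), np.int64(761), np.float64(0.7435129995015968))
wrist 19 (array([-0.526, -0.073,  0.847]), array([550.667, 166.218, 121.591]), np.int64(1606), np.float64(0.8164002522610612))
bolts [[618.804 206.421  14.   ]
 [628.366 146.449  14.   ]
 [556.726 135.218  14.   ]
 [548.238 195.642  14.   ]]
stand x az 8.798021631677136 [588.034 170.933  14.   ]
block c,punch top,dowels [447.204 189.38   60.   ] [434.037 147.264  60.   ]
((432.9362487792969, 147.08425903320312), (140.27810668945312, 44.556419372558594), 74.0238037109375)
```

```bash
python3 -m pendant '[{"grip":0.2,"translation":[-0.065,0.0435,0.1],"turn":0.211},{"grip":0.2,"translation":[-0.065,0.0435,0.352],"turn":0.211},{"grip":0.2,"translation":[-0.065,0.0435,0.352],"turn":0.211},{"grip":0.2,"translation":[-0.065,0.0435,0.352],"turn":0.211},{"grip":0.2,"translation":[-0.065,0.0435,0.352],"turn":0.211},{"grip":0.2,"translation":[-0.065,0.0435,0.352],"turn":0.211},{"grip":0.2,"translation":[-0.065,0.0435,0.352],"turn":0.211},{"grip":0.2,"translation":[-0.065,0.0435,0.352],"turn":0.211}]' 30
python3 - <<'E'
from h import *
np.set_printoptions(precision=3,suppress=True)
for i in range(2):
    s=r.sense();print(s['tool_pos'],s['eef_rot']);p,d,K,T=cap('wrist','w2.png')
print(T)
E
```

```text
time_s: 3.2
tool_pos: [420.4, 105.5, 161.2]
eef_rot: [0.997, 0.074, 0.001, 0.0]
wrist_force: [-0.5, -0.4, -1.0]
opening: 0.6
grasp_force: 0.0
[420.442 105.537 161.159] [0.997 0.074 0.001 0.   ]
[420.258 105.517 160.939] [0.997 0.074 0.    0.   ]
[[  0.148  -0.942  -0.3   497.218]
 [ -0.989  -0.141  -0.045 116.415]
 [ -0.      0.304  -0.953 290.644]
 [  0.      0.      0.      1.   ]]
```

View pics/w2.png

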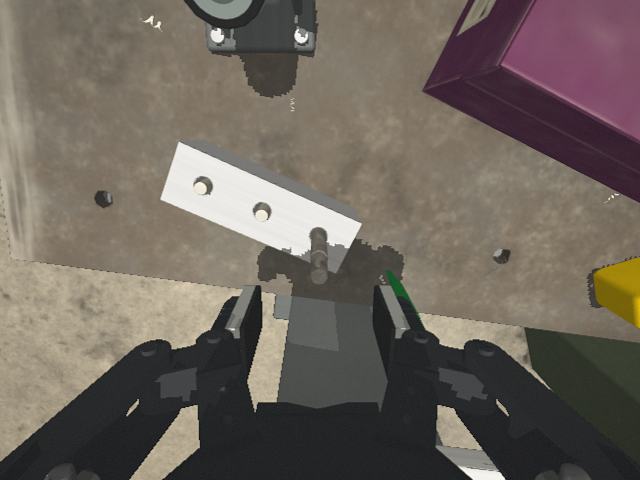

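Run:
```python
from h import *
a=np.load('wrist.npz')
def on(u,v,z):
    o,d=ray(a['K'],a['T'],u,v);return o+d*(z-o[2])/d[2]
print('top',on(319,276,122),'base',on(318.5,238,50),'dowels',on(202.5,184.5,60),on(261,210.5,60))
```

```text
top [420.25214526 103.87368809 122.        ] base [418.12959338 103.54321592  50.        ] dowels [447.82590056 188.28270394  60.        ] [435.53670314 146.92606364  60.        ]
```

```bash
python3 -m pendant '[{"grip":0.2,"translation":[-0.0015,0.0046,0],"turn":0},{"grip":0.2,"translation":[-0.0015,0.0046,0.07],"turn":0},{"grip":0.2,"translation":[-0.0015,0.0046,0.145],"turn":0},{"grip":0.2,"translation":[-0.0015,0.0046,0.145],"turn":0},{"grip":-1,"translation":[-0.0015,0.0046,0.145],"turn":0},{"grip":-1,"translation":[-0.0015,0.0046,0.145],"turn":0},{"grip":-1,"translation":[-0.0015,0.0046,0.145],"turn":0},{"grip":-1,"translation":[-0.0015,0.0046,0.145],"turn":0}]' 40
```

```text
time_s: 4.3
tool_pos: [420.8, 104.0, 103.7]
eef_rot: [0.997, 0.074, 0.001, -0.0]
wrist_force: [-0.2, 0.6, 6.3]
opening: 0.118
grasp_force: 39.2
```

```bash
python3 -m pendant '[{"grip":-1,"translation":[0,0,-0.02],"turn":0},{"grip":-1,"translation":[0,0,-0.04],"turn":0},{"grip":-1,"translation":[0,0,-0.06],"turn":0},{"grip":-1,"translation":[0,0,-0.075],"turn":0},{"grip":-1,"translation":[0,0,-0.075],"turn":0},{"grip":-1,"translation":[0,0,-0.075],"turn":0},{"grip":-1,"translation":[0,0,-0.075],"turn":0},{"grip":-1,"translation":[0,0,-0.075],"turn":0}]' 30
python3 - <<'E'
from h import *
np.set_printoptions(precision=1,suppress=True)
p,d,K,T=cap('side','s1.png');s=np.load('scene.npz')
q,_,_,_=cap('scene','sc1.png')
w=np.hstack([cv2.resize(p[180:330,300:420],(480,600),interpolation=cv2.INTER_CUBIC),cv2.resize(q[200:350,225:305],(320,600),interpolation=cv2.INTER_CUBIC)])
cv2.imwrite('pics/c3.png',w[:,:,::-1])
E
```

```text
time_s: 5.3
tool_pos: [419.7, 103.6, 132.4]
eef_rot: [0.997, 0.074, -0.0, -0.0]
wrist_force: [1.1, 1.2, 0.3]
opening: 0.118
grasp_force: 38.6
```

View pics/c3.png

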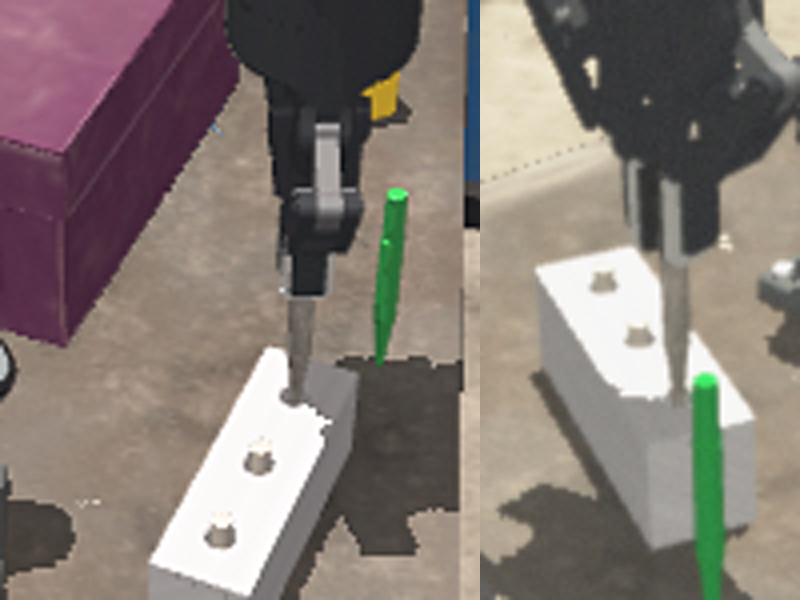

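```bash
python3 -m pendant '[{"grip":-1,"translation":[-0.018,0,0.0005],"turn":0},{"grip":-1,"translation":[-0.035,0,0.002],"turn":0},{"grip":-1,"translation":[-0.053,0,0.005],"turn":0},{"grip":-1,"translation":[-0.07,0,0.0085],"turn":0},{"grip":-1,"translation":[-0.087,0,0.0145],"turn":0},{"grip":-1,"translation":[-0.105,0,0.021],"turn":0},{"grip":-1,"translation":[-0.12,0,0.028],"turn":0},{"grip":-1,"translation":[-0.13,0,0.034],"turn":0}]' 30
python3 - <<'E'
from h import *
np.set_printoptions(precision=1,suppress=True)
p,d,K,T=cap('side','s2.png')
q,_,_,_=cap('scene','sc2.png')
w=np.hstack([cv2.resize(p[180:330,300:420],(480,600),interpolation=cv2.INTER_CUBIC),cv2.resize(q[200:350,225:305],(320,600),interpolation=cv2.INTER_CUBIC)])
cv2.imwrite('pics/c4.png',w[:,:,::-1]);s=r.sense();print(s['tool_pos'],s['wrist_force'])
E
```

```text
time_s: 6.4
tool_pos: [367.9, 95.8, 119.1]
eef_rot: [0.997, 0.074, 0.0, 0.0]
wrist_force: [3.2, 0.7, 5.7]
opening: 0.113
grasp_force: 38.6
[367.1  95.6 118.8] [2.8 1.3 6.3]
```

View pics/c4.png

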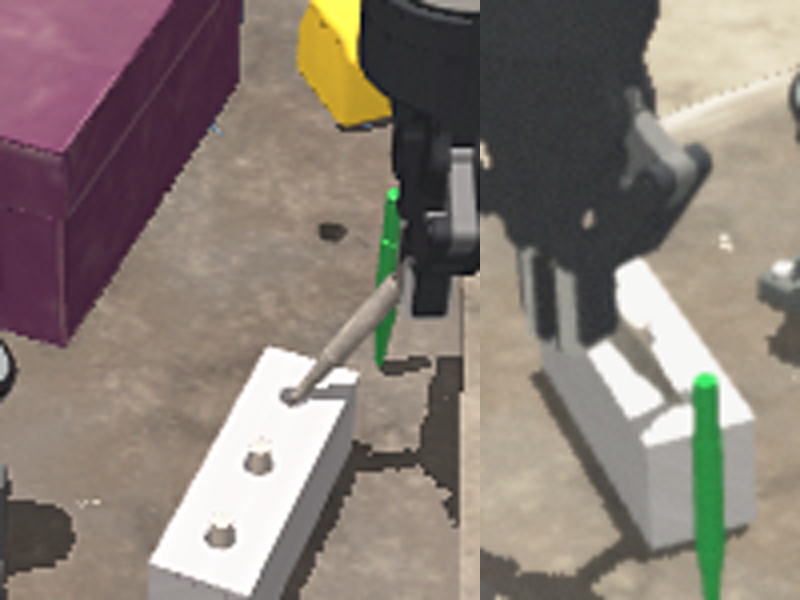

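```bash
python3 -m pendant '[{"grip":-1,"translation":[-0.013,0,-0.021],"turn":0},{"grip":-1,"translation":[-0.026,0,-0.0425],"turn":0},{"grip":-1,"translation":[-0.026,0,-0.12],"turn":0},{"grip":-1,"translation":[0,0,-0.22],"turn":0},{"grip":-1,"translation":[0.06,-0.03,-0.32],"turn":0},{"grip":-1,"translation":[0.14,-0.07,-0.4275],"turn":0},{"grip":-1,"translation":[0.207,-0.107,-0.4275],"turn":0},{"grip":-1,"translation":[0.207,-0.107,-0.4275],"turn":0}]' 40
python3 - <<'E'
from h import *
np.set_printoptions(precision=3,suppress=True)
p,d,K,T=cap('side','s3.png')
q,_,_,_=cap('scene','sc3.png')
w=np.hstack([cv2.resize(p[130:280,270:390],(480,600),interpolation=cv2.INTER_CUBIC),cv2.resize(q[130:280,265:345],(320,600),interpolation=cv2.INTER_CUBIC)])
cv2.imwrite('pics/c5.png',w[:,:,::-1]);s=r.sense();print(s['tool_pos'],s['eef_rot'],s['wrist_force'])
E
```

```text
time_s: 7.5
tool_pos: [442.1, 150.3, 288.4]
eef_rot: [0.997, 0.075, -0.003, 0.0]
wrist_force: [-0.6, 0.4, -0.5]
opening: 0.116
grasp_force: 39.3
[441.223 149.016 288.122] [ 0.997  0.074 -0.004  0.001] [-1.09   0.596 -1.221]
```

View pics/c5.png

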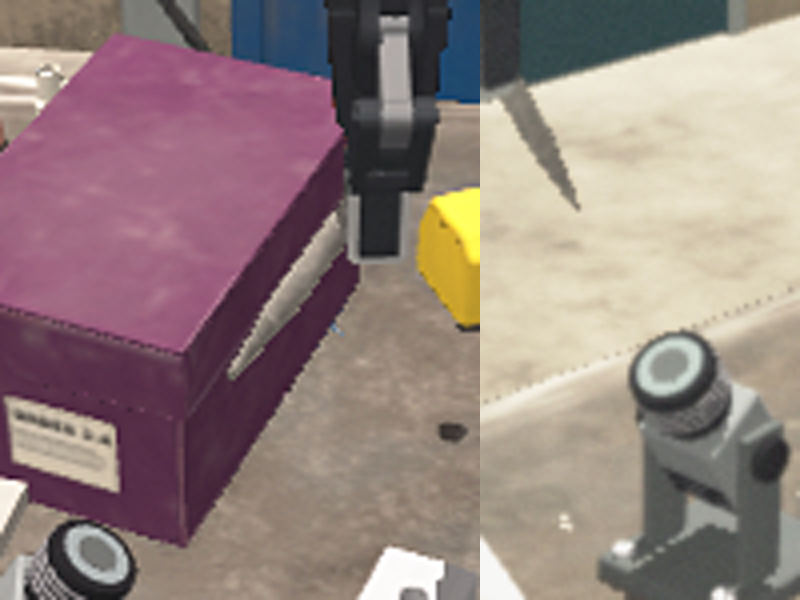

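```bash
cat > pm.py <<'E'
from lens import *
import sys
L=np.array([550.2,166.3,120.7]); N=np.array([-.5216,-.0755,.850]);N/=np.linalg.norm(N)
def seg(name,f1,f0,tip,box):
    a=cv2.imread('pics/'+f1).astype(int);b=cv2.imread('pics/'+f0).astype(int)
    x0,y0,x1,y1=box
    m=(np.abs(a-b).sum(2)>24)&(a.max(2)>75)&(np.ptp(a,2)<45)
    mm=np.zeros(m.shape,np.uint8);mm[y0:y1,x0:x1]=m[y0:y1,x0:x1]
    n,l,st,ce=cv2.connectedComponentsWithStats(mm)
    k=max(range(1,n),key=lambda i:st[i,4]);v,u=np.nonzero(l==k)
    P=np.stack([u,v],1).astype(float)
    for i in range(4):
        vx,vy,cx,cy=cv2.fitLine((P.astype(np.float32)),cv2.DIST_L2,0,.01,.01).ravel()
        d=np.array([vx,vy]);c=np.array([cx,cy]);d*=np.sign(d@(np.array(tip)-c)); n=np.array([-d[1],d[0]])
        t=(P-c)@d;b=np.round(t);mid=np.array([c+d*k+n*(((P[b==k]-c)@n).max()+((P[b==k]-c)@n).min())/2 for k in np.unique(b)[2:-1] if (b==k).sum()>2])
        vx,vy,cx,cy=cv2.fitLine(mid.astype(np.float32),cv2.DIST_HUBER,0,.01,.01).ravel()
        d2=np.array([vx,vy]);d2*=np.sign(d2@d);c2=np.array([cx,cy]);n2=np.array([-d2[1],d2[0]])
        k=abs((P-c2)@n2)<np.percentile(abs((P-c2)@n2),99)+1.5;P=P[k]
    tp=c2+d2*(((P-c2)@d2).max()+.5)
    print(name,len(P),'tip',tp,'dir',d2,'resid',np.std((mid-c2)@n2),'wid',len(P)/np.ptp((P-c2)@d2))
    return tp,d2
def measure(sf,cf,st,ct,sb,cb):
    R=[];M=[]
    for n,f,f0,t,b in(('side',sf,'side0.png',st,sb),('scene',cf,'scene0.png',ct,cb)):
        tp,d=seg(n,f,f0,t,b);K,T=[np.load(n+'.npz')[k] for k in 'KT']
        R.append(ray(K,T,*tp)); o,e=ray(K,T,*(tp-30*d)); q=np.cross(R[-1][1],e);M.append(q/np.linalg.norm(q))
    x,e=tri(R); ax=np.cross(*M);ax/=np.linalg.norm(ax);ax*=np.sign(ax[2])
    print('tip',x,e,'axis',ax,'tilt',np.degrees(np.arccos(ax[2])),'az',np.degrees(np.arctan2(ax[1],ax[0])))
    print('want tilt',np.degrees(np.arccos(N[2])),'az',np.degrees(np.arctan2(N[1],N[0])),'ang err',np.degrees(np.arccos(ax@N)))
    print('focus',L+70*N,'tip-focus',x-L-70*N,'angle between image planes',np.degrees(np.arccos(abs(M[0]@M[1]))))
    s=r.sense();print(s['tool_pos'],s['eef_rot'],'along line',(x-L)@N,'off',np.linalg.norm((x-L)-((x-L)@N)*N))
E
python3 - <<'E'
from pm import *
measure('s3.png','sc3.png',(327.5,224.5),(289.5,182),(322,180,357,228),(268,148,294,186))
E
```

```text
side 357 tip [326.42  224.196] dir [-0.588  0.809] resid 0.4158604464917494 wid 6.78162487944927
scene 701 tip [280.363 185.589] dir [-0.007  1.   ] resid 0.6139374382617762 wid 18.86161689225919
tip [489.059 160.978 209.869] [np.float64(7.839392223839703), np.float64(7.8393922238397495)] axis [-0.501 -0.682  0.532] tilt 57.8349686432142 az -126.2931924818184
want tilt 31.800659391067715 az -171.76381440144831 ang err 40.06859858524792
focus [513.693 161.016 180.192] tip-focus [-24.634  -0.038  29.677] angle between image planes 35.29206734954772
[441.223 149.016 288.122] [ 0.997  0.074 -0.004  0.001] along line 108.07242279117435 off 6.168973191180923
```

Run:
```python
import cv2
a=cv2.imread('pics/sc3.png');b=cv2.imread('pics/scene0.png')
for y in (155,165,175,180): print(y,a[y,268:296,2].tolist(),a[y,268:296,0].tolist(),'\n  bg',b[y,268:296,2].tolist())
a=cv2.imread('pics/s3.png')
for y in (200,): print(a[y,325:360].tolist())
```

```text
155 [231, 234, 178, 138, 131, 135, 140, 135, 132, 133, 150, 225, 232, 233, 234, 234, 234, 233, 233, 234, 233, 233, 233, 232, 230, 232, 233, 233] [204, 207, 148, 118, 114, 120, 123, 118, 114, 116, 129, 193, 203, 205, 206, 207, 205, 205, 207, 206, 207, 204, 205, 205, 201, 205, 204, 205] 
  bg [232, 234, 233, 233, 231, 231, 230, 229, 228, 226, 226, 227, 226, 227, 226, 228, 226, 225, 226, 228, 227, 227, 225, 222, 222, 225, 225, 226]
165 [228, 229, 230, 229, 230, 227, 227, 219, 167, 131, 128, 119, 117, 119, 121, 145, 201, 208, 208, 206, 208, 209, 210, 209, 203, 204, 205, 209] [195, 197, 199, 199, 198, 192, 195, 184, 140, 113, 112, 102, 103, 104, 105, 127, 167, 172, 173, 171, 172, 172, 173, 174, 167, 168, 169, 172] 
  bg [219, 221, 222, 223, 222, 220, 221, 218, 217, 214, 215, 214, 213, 213, 207, 208, 204, 196, 192, 198, 197, 197, 197, 197, 193, 193, 197, 200]
175 [225, 224, 223, 221, 223, 224, 223, 223, 223, 220, 220, 220, 220, 222, 216, 159, 124, 109, 112, 145, 219, 228, 228, 228, 230, 229, 228, 230] [190, 188, 189, 186, 188, 189, 189, 187, 188, 184, 187, 185, 185, 187, 179, 133, 105, 95,
[... 458 characters left out ...]
 190, 192, 191, 197, 193] 
  bg [212, 212, 210, 207, 208, 209, 211, 213, 213, 216, 218, 219, 218, 219, 218, 218, 218, 217, 217, 219, 221, 221, 220, 219, 218, 218, 219, 220]
[[127, 95, 157], [129, 97, 161], [138, 111, 170], [103, 81, 124], [69, 48, 83], [57, 36, 66], [56, 37, 67], [57, 37, 68], [59, 38, 71], [61, 39, 72], [62, 41, 73], [62, 41, 73], [60, 40, 72], [56, 36, 67], [71, 62, 85], [149, 165, 176], [174, 189, 203], [151, 162, 175], [142, 154, 165], [130, 141, 151], [119, 128, 137], [116, 124, 132], [103, 111, 119], [94, 102, 107], [97, 108, 115], [56, 34, 67], [58, 36, 67], [60, 38, 69], [57, 37, 69], [59, 40, 70], [58, 39, 70], [59, 39, 70], [58, 37, 70], [57, 34, 68], [65, 54, 78]]
```

```bash
sed -i 's/sum(2)>24/sum(2)>(110 if name=="scene" else 80)/' pm.py
python3 - <<'E'
from pm import *
measure('s3.png','sc3.png',(327.5,224.5),(289.5,182),(322,180,357,228),(268,152,294,186))
E
```

```text
side 314 tip [326.82  224.487] dir [-0.584  0.812] resid 0.41898250157679495 wid 5.9635227279641585
scene 197 tip [289.355 182.374] dir [0.491 0.871] resid 0.2849169799341752 wid 5.405106857154847
tip [494.93  155.546 210.726] [np.float64(0.2582564631074787), np.float64(0.2582564631075769)] axis [-0.474  0.007  0.881] tilt 28.27499986761874 az 179.2130805512921
want tilt 31.800659391067715 az -171.76381440144831 ang err 5.721469117124487
focus [513.693 161.016 180.192] tip-focus [-18.763  -5.47   30.534] angle between image planes 7.890404240985709
[441.223 149.016 288.122] [ 0.997  0.074 -0.004  0.001] along line 106.14892836031765 off 2.7485565369475973
```

```bash
cat >> pm.py <<'E'
def tilts(M,az):
    h=np.array([np.cos(az),np.sin(az),0]);z=np.array([0,0,1.])
    for m in M: t=np.arctan(-(m@z)/(m@h)); print('tilt with az fixed',np.degrees(t))
def dfit(name,tip,ax,zmax,rad=14):
    a=np.load(name+'.npz');C=cloud(a['d'],a['K'],a['T']);D=C-tip
    for i in range(4):
        s=D@ax;q=np.linalg.norm(D-s[...,None]*ax,axis=-1);k=(q<rad)&(s>-6)&(C[...,2]<zmax)&(a['d']>0)
        v,u=np.nonzero(k)
        if k.sum()<15: print(name,'few',k.sum());return
        P=C[k];f=cv2.fitLine(P.astype(np.float32),cv2.DIST_HUBER,0,.01,.01).ravel();d=f[:3]*np.sign(f[2])
    print(name,'depth n',k.sum(),'dir',d,'tilt',np.degrees(np.arccos(d[2])),'az',np.degrees(np.arctan2(d[1],d[0]))%360,'mean',f[3:],'end',P[np.argmin(P@ax)])
    n,l,st,_=cv2.connectedComponentsWithStats(k.astype(np.uint8));j=1+np.argmax(st[1:,4]);v,u=np.nonzero(l==j)
    g=cv2.fitLine(np.stack([u,v],1).astype(np.float32),cv2.DIST_HUBER,0,.01,.01).ravel()
    M=np.cross(ray(a['K'],a['T'],g[2]-g[0]*20,g[3]-g[1]*20)[1],ray(a['K'],a['T'],g[2]+g[0]*20,g[3]+g[1]*20)[1]);M/=np.linalg.norm(M)
    print('  plane',M,'tip dist to plane',M@(tip-np.asarray(a['T'])[:3,3]),'az given tilt 29.5:',[])
    return M
E
sed -i "s/    s=r.sense();print(s\['tool_pos'\]/    tilts(M,np.radians(188.4)); measure.M=M; measure.x=x\n&/" pm.py
python3 - <<'E'
from pm import *
measure('s3.png','sc3.png',(327.5,224.5),(289.5,182),(322,180,357,228),(268,152,294,186))
cap('wrist','w4.png')
ax=np.array([-.48,-.07,.87]);ax/=np.linalg.norm(ax)
Ms=list(measure.M)
for n in('side','scene','wrist'):
    m=dfit(n,measure.x,ax,268)
    if n=='wrist' and m is not None: Ms.append(m)
if len(Ms)==3:
    U=np.linalg.svd(np.array(Ms))[2][2];U*=np.sign(U[2]);print('3-plane axis',U,'tilt',np.degrees(np.arccos(U[2])),'az',np.degrees(np.arctan2(U[1],U[0]))%360, np.array(Ms)@U)
E
```

```text
side 314 tip [326.82  224.487] dir [-0.584  0.812] resid 0.41898250157679495 wid 5.9635227279641585
scene 197 tip [289.355 182.374] dir [0.491 0.871] resid 0.2849169799341752 wid 5.405106857154847
tip [494.93  155.546 210.726] [np.float64(0.2582564631074787), np.float64(0.2582564631075769)] axis [-0.474  0.007  0.881] tilt 28.27499986761874 az 179.2130805512921
want tilt 31.800659391067715 az -171.76381440144831 ang err 5.721469117124487
focus [513.693 161.016 180.192] tip-focus [-18.763  -5.47   30.534] angle between image planes 7.890404240985709
tilt with az fixed 29.755075832396805
tilt with az fixed 30.499453145939494
[441.223 149.016 288.122] [ 0.997  0.074 -0.004  0.001] along line 106.14892836031765 off 2.7485565369475973
side depth n 195 dir [-0.506 -0.031  0.862] tilt 30.463818 az 183.53346 mean [477.334 159.09  245.37 ] end [494.266 159.434 215.169]
  plane [-0.833  0.278 -0.479] tip dist to plane 0.8751285348447482 az given tilt 29.5: []
scene depth n 176 dir [-0.514 -0.121  0.85 ] tilt 31.835548 az 193.21335 mean [474.023 150.106 243.964] end [495.166 157.093 210.628]
  plane [-0.81   0.389 -0.439] tip dist to plane -0.2692362770576153 az given tilt 29.5: []
wrist depth n 1212 dir [-0.456 -0.058  0.888] tilt 27.37653 az 187.23677 mean [479.246 154.118 248.076] end [495.536 156.464 212.42 ]
  plane [ 0.147 -0.989  0.002] tip dist to plane 0.8043546092142952 az given tilt 29.5: []
3-plane axis [-0.496 -0.071  0.866] tilt 30.05244411528871 az 188.19796158867598 [ 0.005  0.006 -0.001]
```

```bash
python3 -m pendant '[{"grip":-1,"translation":[0.01,-0.001,0.015],"turn":0},{"grip":-1,"translation":[0.02,-0.003,0.03],"turn":0},{"grip":-1,"translation":[0.03,-0.004,0.046],"turn":0},{"grip":-1,"translation":[0.04,-0.005,0.062],"turn":0},{"grip":-1,"translation":[0.0485,-0.006,0.076],"turn":0},{"grip":-1,"translation":[0.0485,-0.006,0.076],"turn":0},{"grip":-1,"translation":[0.0485,-0.006,0.076],"turn":0},{"grip":-1,"translation":[0.0485,-0.006,0.076],"turn":0}]' 40
python3 - <<'E'
from h import *
p,d,K,T=cap('side','s4.png')
q,_,_,_=cap('scene','sc4.png'); cap('wrist','w5.png')
w=np.hstack([cv2.resize(p[150:300,260:380],(480,600),interpolation=cv2.INTER_CUBIC),cv2.resize(q[150:300,275:355],(320,600),interpolation=cv2.INTER_CUBIC)])
cv2.imwrite('pics/c6.png',w[:,:,::-1]);s=r.sense();print(s['tool_pos'],s['eef_rot'],s['wrist_force'])
E
```

```text
time_s: 8.65
tool_pos: [462.7, 155.7, 259.8]
eef_rot: [0.997, 0.074, 0.0, 0.0]
wrist_force: [-0.2, 0.2, -0.4]
opening: 0.114
grasp_force: 39.3
[462.68413659 155.61728303 259.72424646] [9.97257350e-01 7.40115481e-02 2.58026782e-04 3.66802024e-05] [ 0.7502465  -0.51617739 -0.80476535]
```

View pics/c6.png

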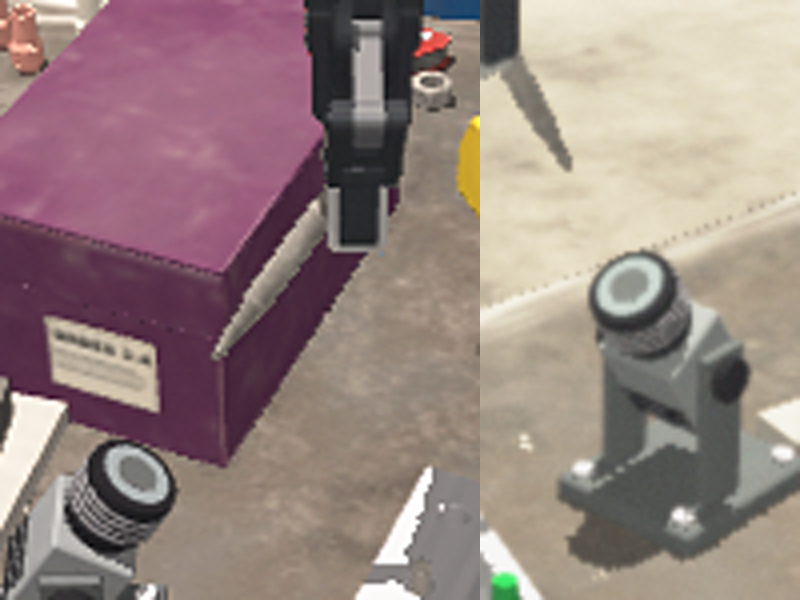

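Run:
```python
from pm import *
measure('s4.png','sc4.png',(314,239),(297.5,192),(309,198,342,241),(281,164,300,195))
ax=np.array([-.50,-.07,.866]);ax/=np.linalg.norm(ax)
Ms=list(measure.M)
for n in('side','scene','wrist'):
    m=dfit(n,measure.x,ax,240)
    if n=='wrist' and m is not None: Ms.append(m)
U=np.linalg.svd(np.array(Ms))[2][2];U*=np.sign(U[2]);print('3-plane axis',U,'tilt',np.degrees(np.arccos(U[2])),'az',np.degrees(np.arctan2(U[1],U[0]))%360, np.array(Ms)@U)
# fresh lens measurement
rays=[]
for n,u,v,w in(('scene',313,221,14),('side',293,267,12)):
    g=glass(n,u,v,w);a=np.load(n+'.npz');rays.append(ray(a['K'],a['T'],g[0],g[1]))
print(tri(rays))
```

```text
side 286 tip [313.053 239.657] dir [-0.588  0.809] resid 0.4434140180759388 wid 5.76299948809263
scene 176 tip [297.085 192.524] dir [0.484 0.875] resid 0.3423646501781958 wid 5.458055907406156
tip [516.092 163.355 184.427] [np.float64(0.005546012929127761), np.float64(0.005546012928955025)] axis [-0.496 -0.067  0.866] tilt 30.03811487475947 az -172.3157131020189
want tilt 31.800659391067715 az -171.76381440144831 ang err 1.7851954057650465
focus [513.693 161.016 180.192] tip-focus [2.399 2.339 4.235] angle between image planes 8.345116192810286
tilt with az fixed 30.183263038816744
tilt with az fixed 30.24860838825061
[462.684 155.617 259.724] [0.997 0.074 0.    0.   ] along line 72.1714147860316 off 4.944222677053821
side depth n 182 dir [-0.509 -0.026  0.86 ] tilt 30.650564 az 182.88167 mean [498.494 164.484 216.573] end [516.1   163.534 185.943]
  plane [-0.829  0.279 -0.485] tip dist to plane 0.6906520950469428 az given tilt 29.5: []
scene depth n 160 dir [-0.531 -0.111  0.84 ] tilt 32.826607 az 191.8303 mean [495.284 156.156 216.657] end [514.792 161.917 186.222]
  plane [-0.805  0.382 -0.454] tip dist to plane 0.5063667275635453 az given tilt 29.5: []
wrist depth n 1215 dir [-0.461 -0.068  0.885] tilt 27.751259 az 188.34499 mean [500.931 160.76  220.113] end [517.577 163.304 184.63 ]
  plane [ 0.147 -0.989 -0.   ] tip dist to plane -0.27346824643564893 az given tilt 29.5: []
3-plane axis [-0.498 -0.074  0.864] tilt 30.23706550694322 az 188.49414042637312 [ 0.001  0.001 -0.   ]
(array([549.873, 165.999, 120.542]), [np.float64(0.03213756562364879), np.float64(0.03213756562377286)])
```

```bash
python3 -m pendant '[{"grip":-1,"translation":[-0.0067,0.0045,0.0105],"turn":0},{"grip":-1,"translation":[-0.0067,0.0045,0.0105],"turn":0},{"grip":-1,"translation":[-0.0067,0.0045,0.0105],"turn":0},{"grip":-1,"translation":[-0.0067,0.0045,0.0105],"turn":0},{"grip":-1,"translation":[-0.0067,0.0045,0.0105],"turn":0},{"grip":-1,"translation":[-0.0067,0.0045,0.0105],"turn":0},{"grip":-1,"translation":[-0.0067,0.0045,0.0105],"turn":0},{"grip":-1,"translation":[-0.0067,0.0045,0.0105],"turn":0}]' 40
python3 - <<'E'
from pm import *
cap('side','s5.png');cap('scene','sc5.png');cap('wrist','w6.png')
measure('s5.png','sc5.png',(315,242),(297,195),(309,201,343,246),(279,166,301,198))
ax=np.array([-.50,-.07,.866]);ax/=np.linalg.norm(ax)
dfit('wrist',measure.x,ax,237)
E
```

```text
time_s: 9.8
tool_pos: [460.2, 153.4, 255.3]
eef_rot: [0.997, 0.074, 0.0, 0.0]
wrist_force: [0.4, 0.0, 0.1]
opening: 0.116
grasp_force: 39.3
side 276 tip [314.706 241.404] dir [-0.586  0.81 ] resid 0.3850007702248298 wid 5.721999598970453
scene 186 tip [297.101 196.515] dir [0.482 0.876] resid 0.3115162633016928 wid 5.683353042713661
tip [514.019 160.843 178.81 ] [np.float64(0.013270169410479402), np.float64(0.013270169410441793)] axis [-0.49  -0.061  0.869] tilt 29.610321908829047 az -172.89465153226038
want tilt 31.800659391067715 az -171.76381440144831 ang err 2.265085947014039
focus [513.693 161.016 180.192] tip-focus [ 0.326 -0.173 -1.382] angle between image planes 8.181107383434522
tilt with az fixed 29.86818392992955
tilt with az fixed 29.98261383434624
[460.221 153.423 255.272] [ 0.997  0.074 -0.     0.   ] along line 68.66834401743769 off 0.5224499847711288
wrist depth n 1287 dir [-0.463 -0.066  0.884] tilt 27.89166 az 188.0714 mean [497.954 158.414 216.543] end [515.018 161.071 179.437]
  plane [-0.149  0.989  0.001] tip dist to plane -0.10324614339537694 az given tilt 29.5: []
```

```bash
python3 -c "
from plant import r
s=r.sense();print(abs(s['joint_velocities']).max(),s['grasp_force']);print(r.sign_off())"
```

```text
0.002023328660589868 39.30501937866211
the job is handed in; nothing more can be done
None
```

I drew the steel punch from the block and handed the job in with it held still, point towards the lens: by the last images the tip is 68.7 mm from the glass (asked 70 mm) and 0.5 mm off the line of sight, and the axis is about 2° short of the lens tilt, which I did not correct. The dowels and the camera were left alone, though I did not re-check the dowels at the end.

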